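# Open the sprung trimming chuck and hold it for the potter

### The job

The bowl in the wheel's trimming chuck is finished, and the wheel is switched off with its red-knobbed speed lever still pushed forward: first set that lever upright to its neutral mark and let go of it. Then gently pull the chuck's spring-loaded jaw outward by its black post until its yellow pointer is in line with the red clip on the scale, and finish still holding it there so that I can lift the bowl out; the jaw must never be jerked or let snap back. Leave the bowl and the other things about where they are.

Things in the scene. Friction and masses are not known exactly. Their poses are not given: they have to be found in the camera images.
- potter_wheel: tabletop potter's wheel, fixed to the table: cream body 380 mm (x) by 470 mm (y), deck 135 mm above the table, teal round splash pan (radius 179, rim 163 mm above the table). Origin: on the table, under the wheel axis; x, y, z axes level / up; the lever is on the deck 225 mm to -y of the axis.
- lever (a joint): angle of the speed lever about its level pivot (along the wheel's +y): 0 = upright = neutral (long white bar on the black plate), + = knob leaning to the wheel's +x (forward speed), stops at +-0.62 rad. It starts leaning to +x. Stiff: about 0.25 N m of friction, no spring; it stays where it is left.
- lever_knob (a point): centre of the lever's red ball knob, 30 mm diameter, 110 mm from the pivot on a steel rod of 10 mm diameter; free below the ball for about 60 mm. Upright, the ball's centre is 235 mm above the table.
- lever_pivot (a point): pivot of the lever, in the middle of the lever plate, 125 mm above the table (20 mm under the plate's top).
- chuck_axis (a point): wheel axis at the top face of the round grey chuck plate (radius 156 mm, top 195 mm above the table). +x points along the sliding jaw's guide, outward; z up. The wheel head can be turned about this axis but is stiff (1.2 N m).
- jaw: sprung jaw in a radial guide on the chuck: carriage 26 mm wide, 12 mm high, inner rubber pad pressing on the bowl, black upright pull post. Origin: foot of the post at the plate's top, 95 mm from the axis when shut on the bowl; +x outward (the way to pull), z up. A hidden spring draws it inward: 5.4 N when shut, 1.2 N more per 10 mm, friction 0.8 N, travel 55 mm. Let go, it snaps in.
- jaw_post (a point): the grip point of the pull post, on its axis 42 mm above the chuck plate (237 mm above the table). The post is round, 18 mm diameter from 12 to 58 mm above the plate, with a cap of 23 mm diameter from 58 to 64 mm. The bowl's rim is 54 mm inward from the post's axis.
- jaw_pointer (a point): tip of the jaw's small yellow pointer, on its +y side beside the scale, 12 mm above the plate and 28 mm inward of the post's axis.
- clip_mark (a point): the mark: middle of the red clip (8 mm along the guide, 16 mm across, 14 mm high, white line over its middle) sitting on the white scale beside the guide; this point is on its edge next to the pointer. +x outward along the guide. It is 22 to 42 mm outward of the pointer at the start. It stays put.
- bowl: finished bowl, brown leather-hard clay, upside down in the middle of the chuck between two fixed rests and the jaw: rim 82 mm diameter, 55 mm high, about 180 g, loose once the jaw is open. Origin: centre of its rim, on the plate; z up.
- cup0: small open clay cup on the ware board, 76 mm diameter, 50 mm high. Origin: centre of its underside. Leave alone.
- cup1: small open clay cup on the ware board, 76 mm diameter, 50 mm high. Origin: centre of its underside. Leave alone.
- cup2: small open clay cup on the ware board, 76 mm diameter, 50 mm high. Origin: centre of its underside. Leave alone.
- cup3: small open clay cup on the ware board, 76 mm diameter, 50 mm high. Origin: centre of its underside. Leave alone.
- cup4: small open clay cup on the ware board, 76 mm diameter, 50 mm high. Origin: centre of its underside. Leave alone.
- loop_tool: trimming tool with wooden handle and wire loop, 145 mm long, 12 mm high, lying on the wheel's deck in front of the lever. Leave alone.
- rib: flat dark wooden rib 85 x 42 x 7 mm lying on the wheel's deck behind the lever. Leave alone.
- brush_pot: white and yellow tin of brushes, 84 mm diameter, about 210 mm high, on the table left of the wheel. Leave alone.
Mind the look-alikes: they are no part of the job. Leave any green look-alike of the bowl alone.

How it is judged:
By the outcome, as a careful person would: the job done as asked, in the order asked, and still so for the second after the job is handed in, while the arm keeps its last pose, push and grip.
It also fails if it takes over 42 s, if anything falls off the work surface, if the arm or the gripper's body presses on something with over 40 N, if the wrist force passes 120 N, or if a joint passes its speed limit or range.

### The arm

A 6-joint arm with a two-finger parallel gripper is mounted at the origin on the work surface. World frame = base frame: x ahead of the robot, y to its left, z up, the work surface at z = 0. Lengths are in mm, angles in rad, forces in N, time in s.
With the tool pointing down it reaches from about 350 to 875 mm from the base axis. Payload 4.2 kg.
Tool frame: the origin (TCP) lies midway between the tips of the shut fingers; the grasp point (between the pads) lies 19 mm behind it; z points along the fingers, y is the line along which they close (so a half turn about z gives the same grasp; the last joint's range is limited). The gripper opens to 85 mm and grips with 20 to 120 N. Pads are 22 mm wide; open, the fingers measure 114 mm over their backs; the gripper's body (76 mm by 85 mm) begins 54 mm behind the grasp point. The pads swing forward as they close: fully open they stand 13 mm farther back than shut.
Start: joints at [-1.054, 0.385, 0.008, 0, -1.194, -0.259], TCP at [159.363, -604.32, 231.312] pointing down, gripper open.
Joint ranges: [-3.14, 3.14], [-1.21, 2.06], [-1.07, 1.41], [-3.16, 2.05], [-2.99, -0.16], [-3.1, 3.1]. Speed limits (rad/s): [2.79, 2.79, 3.14, 3.14, 3.14, 3.14].

### API

Orientations are given as a unit quaternion [x, y, z, w].
In Python, from bench import * gives the robot as it stands.
- The arm moves only by the tool drive_tool, never from a script. Its argument "plan" is a list that holds one entry, the list of rows, each a list of 5 numbers: the closure, from -1 (fully open) to 1 (shut), then the shift along the world's x, y, z in mm, then the turn about the world's z in degrees. A call has 1 to 20 rows; each row shifts and turns the commanded pose from where the row before left it; what a row does not reach is not made up. A row lasts 1/12 s, in which the tool goes at most 41.7 mm and 7.16 degrees, less where a joint would pass 70% of its speed; a pose out of reach is approached as far as the arm can. A call is refused whole if a number of a shift passes 41.7 or a number of a turn 7.16, either way. A call with a gripper value outside its range is refused whole. The fingers move at their own pace and stop on an object; the grip force is fixed at half the most. Time passes only in rows, so rows that do not move let the fingers close. It gives the time, the measured TCP pose, the force, the opening and the grip force at its end, in the units of the state.
- read_state(): the state, without advancing time (a new reading comes with each control period).
- get_image(name): name is "scene" or "side" or "wrist"; returns (picture, depth): 480x640x3 uint8, red, green, blue; 480x640 float32, mm along the optical axis (not along the pixel's ray), 0 where there is no reading.
- camera_model(name): a dict with "fx", "fy", "cx", "cy" (pixels), "R" (3x3) and "t" (3): a world point X has camera coordinates R X + t; the wrist camera has in their place "mount" (4x4, takes a point from camera to tool coordinates, whose origin is the TCP and whose axes are the flange's). Camera axes: x right, y down, z forward; pixel columns grow to the right and rows downward; lengths in mm; the calibration is good to about 2 mm. The wrist camera is an equidistant fisheye: a pixel r from the principal point sees the ray r / f radians off the axis. A picture is of the moment at which its call begins: read the wrist's pose just before it. camera_model takes no time and is no camera call.
- job_done(): hands the job in; it is judged then, once.
The state is a dict: "clock": time; "joints": joint angles; "joint_vel": joint speeds; "joint_efforts": joint torques, N m; "position": TCP position; "ee_rot": TCP orientation; "contact_force": force on the tool from outside, world axes, zero at the start; "wrist_torque": the same for the moment, N m; "gripper_width": finger opening in mm; "grasp_force": force on a finger pad.
Only numpy, scipy, OpenCV 4.12 (cv2) and the standard library are available. Lean on these libraries where they do the work, as an engineer would, in place of code of your own. Each camera call takes 0.05 s, during which the arm holds its last target. There are 200 camera calls.

## Working session

There is one attempt and no reset: what is moved stays moved. The work goes in short steps, Python scripts to look and compute and a tool call to move; the robot and the scene stay as the last step left them, time stands still between calls to the robot, and variables do not carry over. Pictures are saved under pics/ and viewed, at most 10 in all, crops included, and the job is handed in when it is done.

Besides the shell and the picture viewer there is one more tool, called after "Call:" as name(argument=value, ...), one argument or row to a line, values as JSON. drive_tool: Moves the arm, as the interface text tells. Its arguments: {"type":"object","properties":{"plan":{"type":"array"}},"required":["plan"]}

```bash
mkdir -p pics; cat > h.py <<'E'
from bench import *
import numpy as np, cv2
def snap(n,tag):
    s=read_state(); p,d=get_image(n); cv2.imwrite(f'pics/{tag}.png',cv2.cvtColor(p,cv2.COLOR_RGB2BGR)); np.savez(f'pics/{tag}.npz',p=p,d=d); return s,p,d
def w(n,d,u,v,z=None):
    m=camera_model(n);R=np.array(m['R']);t=np.array(m['t'])
    r=np.array([(u-m['cx'])/m['fx'],(v-m['cy'])/m['fy'],1.])
    o=-R.T@t
    if z is None: return R.T@(r*d[int(v),int(u)]-t)
    k=R.T@r; return o+k*(z-o[2])/k[2]
E
python3 - <<'E'
from h import *
for n in('scene','side'):
    snap(n,n+'0'); m=camera_model(n); print(n,m['fx'],-np.array(m['R']).T@np.array(m['t']))
print(read_state())
E
```

```text
scene 487.7212213218732 [1285.54789704 -708.49800111 1123.05535482]
side 456.7652932294051 [133.13812618 984.43684149 974.62057018]
{'clock': 0.1, 'joints': array([-1.05438875e+00,  3.85458151e-01,  6.74926283e-03, -4.04946201e-04,
       -1.19399727e+00, -2.58595073e-01]), 'joint_vel': array([-0.0018561 , -0.00208739,  0.00344402,  0.00189031,  0.0002473 ,
       -0.00092345]), 'joint_efforts': array([-6.55489057e-04, -3.93320775e+01,  1.88930064e+01,  4.19794902e+00,
       -2.60617227e-03,  5.57025828e-06]), 'position': array([ 159.22465374, -603.83548318,  230.34323883]), 'ee_rot': array([-1.28475426e-01,  9.91712215e-01,  9.55229344e-04, -1.86595518e-04]), 'contact_force': array([-0.33329031,  0.08204829, -0.49000479]), 'wrist_torque': array([-0.01828018, -0.03856625,  0.01163076]), 'grasp_force': 0.0, 'gripper_width': 85.64064202339677}
```

View pics/scene0.png

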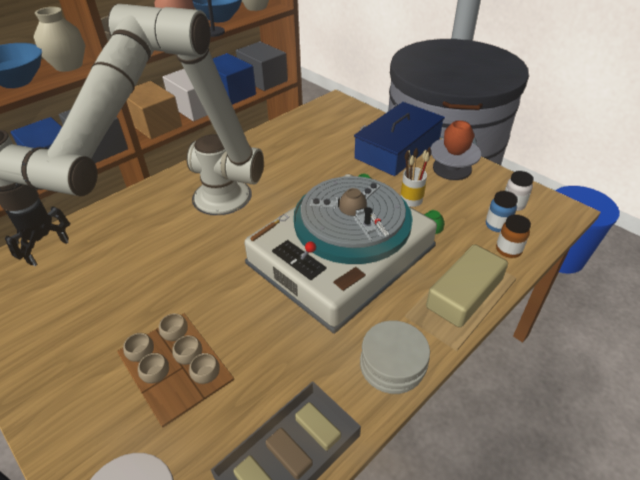

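View pics/side0.png

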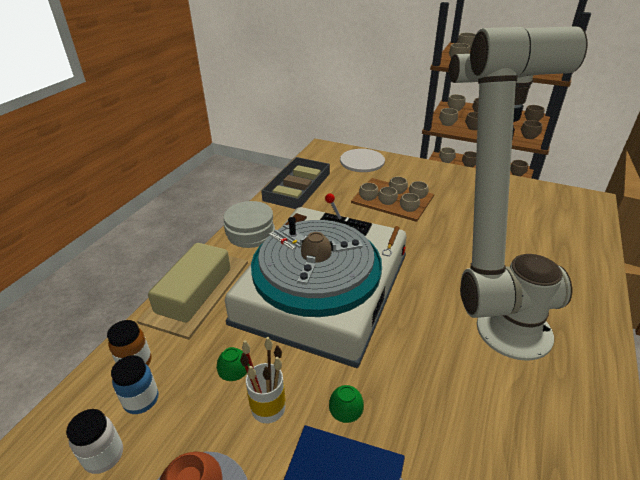

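Scene view: red knob at (310,247), bowl (351,202), post (367,215) and clip (378,222). Side view: knob (330,198), post (292,226) and clip (283,240). Next I'll zoom in on both.

```bash
python3 - <<'E'
from h import *
a=np.load('pics/scene0.npz');b=np.load('pics/side0.npz')
A=a['p'][165:285,270:430];B=b['p'][185:275,250:410]
f=lambda i:cv2.resize(i,(0,0),fx=5,fy=5,interpolation=cv2.INTER_CUBIC)
cv2.imwrite('pics/z1.png',cv2.cvtColor(f(A),cv2.COLOR_RGB2BGR))
cv2.imwrite('pics/z2.png',cv2.cvtColor(f(B),cv2.COLOR_RGB2BGR))
for n,q in(('scene',a),('side',b)):
    p=q['p'].astype(int);m=((p[...,0]>120)&(p[...,1]<60)&(p[...,2]<60)).astype(np.uint8)
    k,l,s,c=cv2.connectedComponentsWithStats(m)
    for i in range(1,k):
        if s[i,4]>3 and 180<c[i][1]<260:
            u,v=c[i]; print(n,s[i],c[i],w(n,q['d'],u,v),w(n,q['d'],u,v,209),w(n,q['d'],u,v,230))
E
```

```text
scene [306 242   8  10  67] [309.37313433 246.34328358] [ 603.9514004  -106.46157913  232.50375702] [585.96246132 -90.57241807 209.        ] [ 602.0351139 -104.7689732  230.       ]
side [327 194   8   5  24] [330.66666667 195.5       ] [589.18523192 -96.58423872 233.68103049] [ 604.37636684 -132.59353881  209.        ] [ 591.45090031 -101.95481396  230.        ]
side [283 239   3   2   4] [283.75 239.25] [636.62364026 121.58448602 207.00437306] [635.31469282 123.82770524 209.        ] [621.54062729 147.43312098 230.        ]
```

View pics/z1.png

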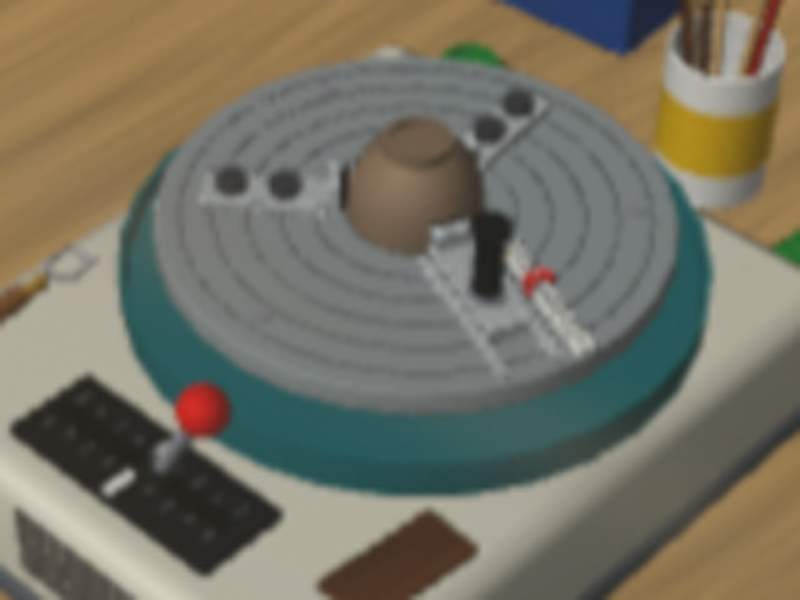

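View pics/z2.png

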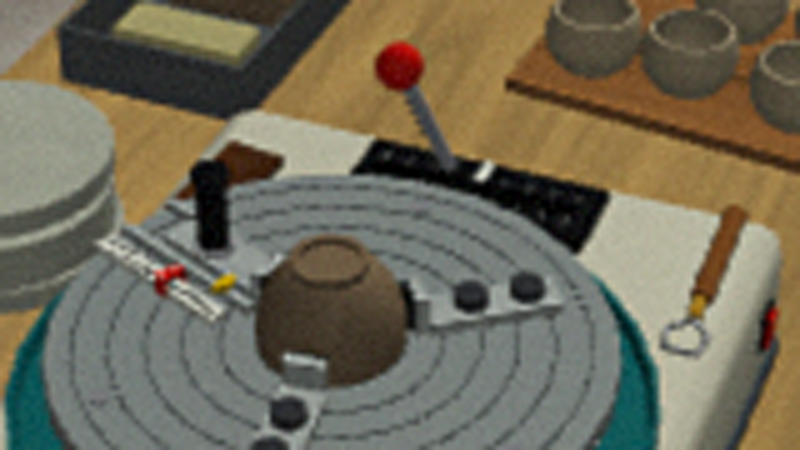

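```bash
cat > m.py <<'E'
from h import *
from scipy.optimize import least_squares
Q={n:np.load(f'pics/{n}0.npz') for n in('scene','side')}
def cloud(n):
    m=camera_model(n);R=np.array(m['R']);t=np.array(m['t']);d=Q[n]['d'];v,u=np.mgrid[:480,:640]
    c=np.stack([(u-m['cx'])/m['fx']*d,(v-m['cy'])/m['fy']*d,d],-1); return (c-t)@R, d>0
def tri(pts):
    A=[];b=[]
    for n,u,v in pts:
        m=camera_model(n);R=np.array(m['R']);o=-R.T@np.array(m['t']);k=R.T@np.array([(u-m['cx'])/m['fx'],(v-m['cy'])/m['fy'],1]);k/=np.linalg.norm(k)
        P=np.eye(3)-np.outer(k,k);A.append(P);b.append(P@o)
    return np.linalg.lstsq(np.vstack(A),np.hstack(b),rcond=None)[0]
if __name__=='__main__':
    s=lambda x,y:('scene',270+x/5-.4,165+y/5-.4); d=lambda x,y:('side',250+x/5-.4,185+y/5-.4)
    for n in Q:
        X,ok=cloud(n); p=Q[n]['p'].astype(int)
        gray=(abs(p[...,0]-p[...,2])<22)&(p[...,0]>70)
        k=ok&(abs(X[...,2]-195)<5)&gray&(np.hypot(X[...,0]-550,X[...,1]-120)<220)
        P=X[k]; h=cv2.convexHull(P[:,:2].astype(np.float32))[:,0]
        f=least_squares(lambda q:np.hypot(h[:,0]-q[0],h[:,1]-q[1])-q[2],[550,120,156],loss='soft_l1')
        print(n,'plate',f.x,np.median(P[:,2]),len(P))
        # lever panel: dark on deck
        k=ok&(abs(X[...,2]-145)<8)&(p.max(-1)<60)&(np.hypot(X[...,0]-570,X[...,1]+100)<110)
        P=X[k];print('panel',cv2.minAreaRect(P[:,:2].astype(np.float32)),np.median(P[:,2]),len(P))
    print('knob',tri([s(202,409),d(400,66)]))
    print('barS',w(*('scene',None),*s(118,483)[1:],z=145),'barD',w('side',None,*d(485,171)[1:],z=145))
    print('cap',tri([s(492,222),d(210,168)]), w('scene',None,*s(492,220)[1:],z=259),w('side',None,*d(210,165)[1:],z=259))
    print('clip',tri([s(539,277),d(170,278)]))
    print('ptr side',w('side',None,*d(222,284)[1:],z=207))
    print('scale ends',w('scene',None,*s(582,343)[1:],z=196),w('scene',None,*s(515,255)[1:],z=196),w('side',None,*d(102,241)[1:],z=196),w('side',None,*d(217,310)[1:],z=196))
    print('lever base',tri([s(165,458),d(447,163)]))
E
python3 m.py
```

```text
scene plate [544.39062372 122.86944481 154.6105268 ] 195.76504702022453 4135
panel ((551.186279296875, -101.61239624023438), (158.33531188964844, 60.12843322753906), 0.8688003420829773) 145.48014437321044 777
side plate [538.53621731 124.48251665 154.64749688] 193.82756808998664 5163
panel ((570.5294799804688, -99.5035400390625), (213.65220642089844, 63.73738098144531), 1.8784455060958862) 143.5603085211128 364
knob [595.42794092 -98.87018966 221.90926601]
barS [ 548.38853766 -119.44723671  145.        ] barD [ 544.19167103 -119.60473673  145.        ]
cap [628.36462325  89.32570173 258.57766508] [629.51703276  91.15349237 259.        ] [627.75923732  85.80693602 259.        ]
clip [638.56162462 122.91906982 203.66870049]
ptr side [606.40480322 119.05470983 207.        ]
scale ends [688.32615798 105.6614421  196.        ] [612.18790601 135.42005276 196.        ] [693.72765626  98.03837819 196.        ] [605.345965   128.36453763 196.        ]
lever base [562.43497728 -97.59575545 159.84868515]
```

Axis ≈ (542,124). The post is 93 mm from it (95 expected) and the guide points at about -21.5°. The knob is at (595,-99,222) and the pivot at about (545.5,-100), so the lever leans about 0.48 rad. These agree with the given sizes, so I'll move above the knob.

Call:
drive_tool(
  plan=[
    [[-1,0,0,40,0],[-1,0,0,40,0],[-1,24.2,28,0,-0.82],[-1,24.2,28,0,-0.82],[-1,24.2,28,0,-0.82],[-1,24.2,28,0,-0.82],[-1,24.2,28,0,-0.82],[-1,24.2,28,0,-0.82],[-1,24.2,28,0,-0.82],[-1,24.2,28,0,-0.82],[-1,24.2,28,0,-0.82],[-1,24.2,28,0,-0.82],[-1,24.2,28,0,-0.82],[-1,24.2,28,0,-0.82],[-1,24.2,28,0,-0.82],[-1,24.2,28,0,-0.82],[-1,24.2,28,0,-0.82],[-1,24.2,28,0,-0.82],[-1,24.2,28,0,-0.82],[-1,24.2,28,0,-0.82]],
  ],
)

```text
clock: 1.77
position: [595.6, -98.6, 310.9]
ee_rot: [0.0, 1.0, 0.0, -0.0]
contact_force: [0.8, -0.4, 0.2]
gripper_width: 85.7
grasp_force: 0.0
```

```bash
cat >> h.py <<'E'
from scipy.spatial.transform import Rotation as Ro
def wr(s,u,v,z):
    m=camera_model('wrist');M=np.array(m['mount']);a,b=(u-m['cx']),(v-m['cy']);r=np.hypot(a,b);th=r/m['fx']
    k=np.array([np.sin(th)*a/r,np.sin(th)*b/r,np.cos(th)])
    T=Ro.from_quat(s['ee_rot']).as_matrix();o=T@M[:3,3]+s['position'];k=T@M[:3,:3]@k
    return o+k*(z-o[2])/k[2]
E
python3 - <<'E'
from h import *
s,p,d=snap('wrist','w1');print(s['position'],s['ee_rot'])
import json;json.dump([list(s['position']),list(s['ee_rot'])],open('w1.json','w'))
p=p.astype(int);m=((p[...,0]>110)&(p[...,1]<60)&(p[...,2]<60)).astype(np.uint8)
k,l,st,c=cv2.connectedComponentsWithStats(m)
for i in range(1,k):
    if st[i,4]>8: print(st[i],c[i],wr(s,*c[i],222),wr(s,*c[i],209))
E
```

```text
[595.61200983 -98.61347375 310.86265247] [ 1.39663410e-04  9.99999875e-01  6.13513978e-05 -4.76164556e-04]
[ 287  226   45   44 1490] [309.50805369 247.44630872] [ 596.67918934 -102.85374154  222.        ] [ 601.10713849 -103.02606762  209.        ]
```

View pics/w1.png

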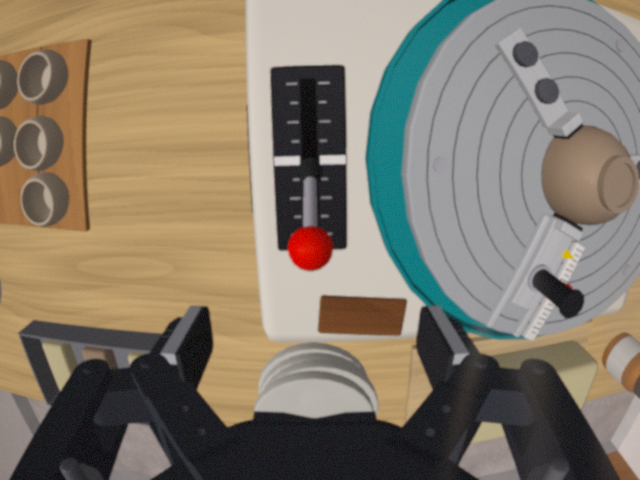

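The wrist view shows the knob at (310,247), the neutral bar from (275,161) to (345,159), the post cap at (571,301), the pointer at (567,254) and the clip next to the post at about (569,287).

```bash
python3 - <<'E'
from h import *
import json;a,b=json.load(open('w1.json'));s=dict(position=np.array(a),ee_rot=b)
for n,u,v,z in[('bar',275,161,145),('bar',345,159,145),('panel',272,68,145),('panel',344,66,145),('panel',278,249,145),('panel',346,247,145),('cap',571,301,259),('foot',541,280,207),('ptr',567,254,207),('scale1',531,337,196),('scale0',582,242,196),('guideL',490,327,195),('guideLtop',543,219,200)]: print(n,wr(s,u,v,z).round(1))
E
```

```text
bar [ 547.3 -132.3  145. ]
bar [545.7 -74.3 145. ]
panel [ 469.4 -134.1  145. ]
panel [468.  -75.6 145. ]
panel [ 624.4 -131.6  145. ]
panel [622.5 -71.9 145. ]
cap [625.1  82.1 259. ]
foot [631.2  89.1 207. ]
ptr [608.6 112.2 207. ]
scale1 [694.9 102.8 196. ]
scale0 [601.6 137.6 196. ]
guideL [680.2  54.4 195. ]
guideLtop [580.8  84.5 200. ]
```

Call:
drive_tool(
  plan=[
    [[-1,0.5,-4,-36,0],[-1,0.5,0,-36,0],[-1,0,0,-36,0],[-0.5,0,0,0,0],[0,0,0,0,0],[0.5,0,0,0,0],[1,0,0,0,0],[1,0,0,0,0],[1,0,0,0,0],[1,0,0,0,0]],
  ],
)

```text
clock: 2.65
position: [598.7, -101.6, 206.7]
ee_rot: [-0.001, 1.0, 0.002, 0.005]
contact_force: [0.3, 8.2, 3.3]
gripper_width: 27.2
grasp_force: 58.8
```

The ball is gripped off-centre: the chord is 27 mm and the tool is pushed upward. I'll regrip slightly lower.

Call:
drive_tool(
  plan=[
    [[0,0,0,0,0],[-0.4,0,1,0,0],[-0.4,-1,0,-6,0],[-0.4,0,0,0,0],[0.5,0,0,0,0],[1,0,0,0,0],[1,0,0,0,0],[1,0,0,0,0]],
  ],
)

```text
clock: 3.32
position: [595.6, -101.5, 197.5]
ee_rot: [-0.0, 1.0, 0.001, 0.001]
contact_force: [-0.3, 7.2, 1.1]
gripper_width: 27.2
grasp_force: 58.8
```

```bash
python3 - <<'E'
from h import *
s,p,d=snap('side','s2');print(s['position'],s['gripper_width'],s['contact_force'],s['ee_rot'])
cv2.imwrite('pics/s2c.png',cv2.resize(cv2.cvtColor(p[150:250,270:410],cv2.COLOR_RGB2BGR),(0,0),fx=5,fy=5,interpolation=2))
E
```

```text
[ 595.63127074 -101.50012349  197.53663353] 27.16975199668316 [-0.27165146  7.19243672  1.12975945] [-2.36270950e-04  9.99998430e-01  1.46681084e-03  9.65458819e-04]
```

View pics/s2c.png

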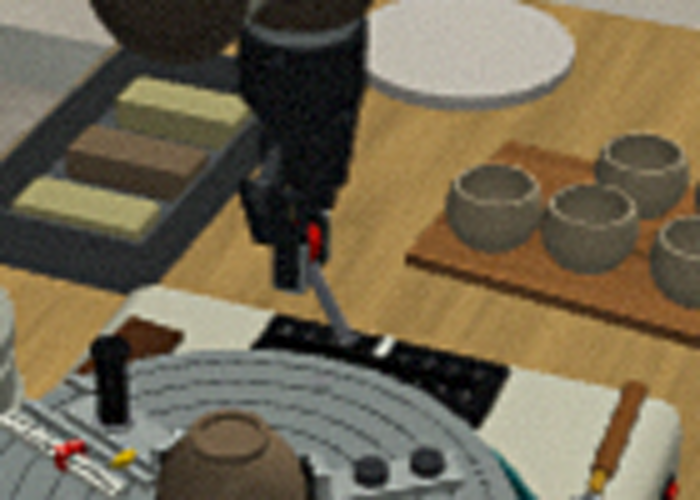

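The fingers hold the ball on both sides. Next I swing the lever upright along its arc.

Call:
drive_tool(
  plan=[
    [[1,-5,0,2.4,0],[1,-5,0,2.1,0],[1,-5,0,1.8,0],[1,-5,0,1.5,0],[1,-5,0,1.3,0],[1,-5,0,1.1,0],[1,-5,0,0.8,0],[1,-5,0,0.5,0],[1,-5,0,0.4,0],[1,-5,0,0.1,0],[1,0,0,0,0],[1,0,0,0,0]],
  ],
)

```text
clock: 4.37
position: [544.9, -103.6, 209.6]
ee_rot: [-0.0, 1.0, -0.0, 0.0]
contact_force: [0.3, -0.5, 0.5]
gripper_width: -0.1
grasp_force: 0.0
```

```bash
python3 - <<'E'
from h import *
from m import tri
C=[]
for n in('scene','side'):
    s,p,d=snap(n,n+'3');p=p.astype(int);m=((p[...,0]>110)&(p[...,1]<60)&(p[...,2]<60)).astype(np.uint8)
    k,l,st,c=cv2.connectedComponentsWithStats(m)
    for i in range(1,k):
        if st[i,4]>3 and 180<c[i][1]<270: print(n,st[i],c[i],w(n,d,*c[i],z=235))
s,p,d=snap('wrist','w3')
m=camera_model('wrist');print(s['position'],s['contact_force'],s['ee_rot'])
p=p.astype(int);m=((p[...,0]>110)&(p[...,1]<60)&(p[...,2]<60)).astype(np.uint8)
k,l,st,c=cv2.connectedComponentsWithStats(m)
for i in range(1,k):
    if st[i,4]>30: print(st[i],c[i],wr(s,*c[i],235))
E
```

```text
scene [302 238   9  10  72] [305.91666667 242.30555556] [ 588.41635675 -104.25680205  235.        ]
side [331 193   8   7  37] [334.21621622 195.59459459] [578.30545106 -98.36939631 235.        ]
side [282 239   4   3   6] [283.66666667 239.66666667] [617.625624   154.73952922 235.        ]
side [404 247   2   3   4] [404.25 247.75] [315.9107518   62.32883755 235.        ]
[ 545.16880608 -103.50267086  209.41228932] [0.0324147  0.45709765 0.82091898] [-2.75750974e-05  9.99999975e-01 -8.10370911e-05  2.04360305e-04]
[306 386  17  33 443] [314.08352144 403.21218962] [ 575.57661289 -104.69562727  235.        ]
```

The ball slipped out sideways at about x 580, with the lever part way back. I'll regrip with the fingers closing along x, which is a positive hold in the push direction.

Call:
drive_tool(
  plan=[
    [[1,0,0,35,0],[1,0,0,35,0],[-1,4,0,26,-7],[-1,4,0,0,-7],[-1,4,0,0,-7],[-1,4,0,0,-7],[-1,4,0,0,-7],[-1,4,0,0,-7],[-1,4,0,0,-7],[-1,4,0,0,-7],[-1,2,0,0,-7],[-1,0,0,0,-7],[-1,0,0,0,-7],[-1,0,0,0,-7],[-1,0,0,0,-6],[-1,0,0,0,0]],
  ],
)

```text
clock: 5.85
position: [579.9, -139.7, 303.4]
ee_rot: [0.689, 0.725, 0.014, -0.013]
contact_force: [-0.5, 1.0, 0.3]
gripper_width: 85.4
grasp_force: 0.0
```

```bash
cat >> h.py <<'E'
def redw(tag,zs,mina=30):
    s,p,d=snap('wrist',tag);print(s['position'].round(1),s['ee_rot'].round(3),s['joints'].round(2))
    p=p.astype(int);m=((p[...,0]>110)&(p[...,1]<60)&(p[...,2]<60)).astype(np.uint8)
    k,l,st,c=cv2.connectedComponentsWithStats(m)
    for i in range(1,k):
        if st[i,4]>mina: print(st[i],c[i].round(1),[wr(s,*c[i],z).round(1) for z in zs])
E
python3 -c "
from h import *
redw('w4',[225,228,231])"
```

```text
[ 579.9 -139.7  303.4] [ 0.689  0.725  0.014 -0.013] [ 0.01  0.3   0.08 -0.04 -1.35 -3.1 ]
[ 298  174   50   47 1840] [322.8 197.6] [array([ 583.7, -103.3,  225. ]), array([ 583.6, -102.9,  228. ]), array([ 583.5, -102.4,  231. ])]
```

Call:
drive_tool(
  plan=[
    [[-1,0,0,0,5],[-1,0,0,0,3],[-1,0,0,0,0],[-1,0,0,0,0]],
  ],
)

```text
clock: 6.23
position: [579.8, -136.7, 303.7]
ee_rot: [0.635, 0.772, 0.013, -0.014]
contact_force: [0.7, 0.2, -1.4]
gripper_width: 85.4
grasp_force: 0.0
```

Call:
drive_tool(
  plan=[
    [[-1,3.8,34.7,0,0],[-1,0,0,0,0],[-1,0,0,-33,0],[-1,0,0,-33,0],[-1,0,0,-30,0],[-1,0,0,0,0],[0,0,0,0,0],[0.4,0,0,0,0],[1,0,0,0,0],[1,0,0,0,0],[1,0,0,0,0]],
  ],
)

```text
clock: 7.15
position: [584.4, -102.5, 210.0]
ee_rot: [0.635, 0.773, 0.015, -0.013]
contact_force: [-0.4, 1.5, 2.7]
gripper_width: 27.2
grasp_force: 59.1
```

Call:
drive_tool(
  plan=[
    [[1,-4,0,1.3,0],[1,-4,0,1.2,0],[1,-4,0,1.0,0],[1,-4,0,0.9,0],[1,-4,0,0.7,0],[1,-4,0,0.6,0],[1,-4,0,0.4,0],[1,-4,0,0.3,0],[1,-4,0,0.2,0],[1,-2,0,0,0],[1,0,0,0,0],[1,0,0,0,0]],
  ],
)

```text
clock: 8.15
position: [553.9, -103.2, 219.7]
ee_rot: [0.634, 0.773, 0.02, -0.004]
contact_force: [10.0, -3.5, 3.1]
gripper_width: 26.9
grasp_force: 59.1
```

```bash
python3 -c "
from h import *
redw('w5',[235])"
```

```text
[ 553.9 -103.2  219.7] [ 0.634  0.773  0.02  -0.004] [ 0.08  0.28 -0.16 -0.04 -1.11 -3.01]
[ 279  290   71   73 4165] [314.3 326.2] [array([ 553.7, -103.1,  235. ])]
```

Call:
drive_tool(
  plan=[
    [[1,-4,0,0,0],[1,-4,0,0,0],[1,-2,0,0,0],[1,0,0,0,0],[1,0,0,0,0],[1,0,0,0,0]],
  ],
)

```text
clock: 8.7
position: [543.7, -103.6, 221.3]
ee_rot: [0.633, 0.774, 0.02, -0.003]
contact_force: [7.7, -4.3, 10.2]
gripper_width: 26.5
grasp_force: 58.6
```

```bash
python3 -c "
from h import *
redw('w6',[235])"
```

```text
[ 543.7 -103.6  221.3] [ 0.633  0.774  0.02  -0.003] [ 0.09  0.27 -0.18 -0.04 -1.1  -3.01]
[ 279  288   71   72 4097] [314.2 324.2] [array([ 543.5, -103.4,  235. ])]
```

Call:
drive_tool(
  plan=[
    [[1,2,0,0,0],[1,2,0,0,0],[1,2,0,-1,0],[1,0,0,-1,0],[1,0,0,0,0],[1,0,0,0,0]],
  ],
)

```text
clock: 9.25
position: [546.9, -103.7, 221.1]
ee_rot: [0.633, 0.774, 0.018, -0.006]
contact_force: [0.8, -0.1, 21.5]
gripper_width: 26.9
grasp_force: 59.7
```

Call:
drive_tool(
  plan=[
    [[1,0,0,3,0],[1,0,0,2,0],[0,0,0,0,0],[-0.5,0,0,0,0],[-1,0,0,0,0],[-1,0,0,0,0],[-1,0,0,30,0],[-1,0,0,30,0],[-1,0,0,30,0],[-1,0,-20,0,0],[-1,0,0,0,0],[-1,0,0,0,0]],
  ],
)

```text
clock: 10.25
position: [540.9, -122.5, 306.9]
ee_rot: [0.635, 0.772, 0.013, -0.015]
contact_force: [-0.2, 0.2, -0.4]
gripper_width: 85.3
grasp_force: 0.0
```

```bash
python3 -c "
from h import *
redw('w7',[235])
for n in('scene','side'):
    s,p,d=snap(n,n+'7');p=p.astype(int);m=((p[...,0]>110)&(p[...,1]<60)&(p[...,2]<60)).astype(np.uint8)
    k,l,st,c=cv2.connectedComponentsWithStats(m)
    for i in range(1,k):
        if st[i,4]>3 and 180<c[i][1]<270: print(n,st[i],c[i],w(n,d,*c[i],z=235))
"
```

```text
[ 540.9 -122.5  306.9] [ 0.635  0.772  0.013 -0.015] [ 0.05  0.23 -0.01 -0.04 -1.34 -2.99]
[ 303  206   49   48 1761] [327.4 229.4] [array([ 545.5, -103.4,  235. ])]
scene [292 229   9  11  70] [296.12857143 233.71428571] [ 545.6729858  -100.36299664  235.        ]
side [342 194   9   7  37] [346.05405405 196.32432432] [ 543.94021097 -108.55316626  235.        ]
side [283 239   3   2   5] [283.8 239.4] [617.83729694 153.57735192 235.        ]
```

View pics/w7.png

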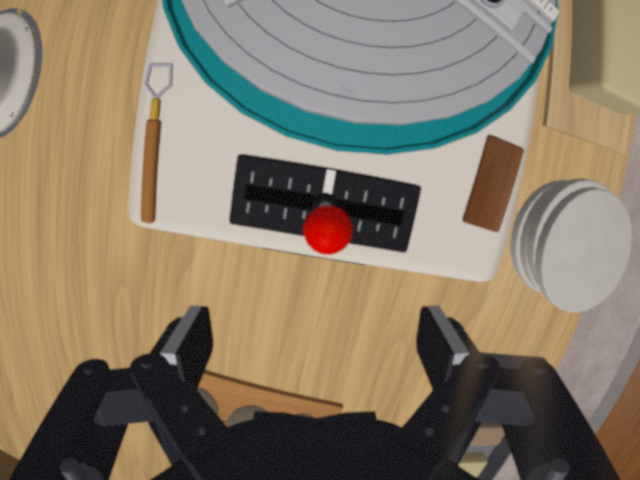

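The lever looks upright: ball at (328,229), neutral bar at (330,181). I'll check it against the bar in this same view.

```bash
python3 -c "
from h import *
s=read_state()
for u,v in[(330,170),(328.5,192),(240,156),(419,186),(407,250),(230,222)]: print(wr(s,u,v,145).round(1))
print(s['joints'].round(2))"
```

```text
[544.7 -74.  145. ]
[547.2 -92.3 145. ]
[469.3 -76.3 145. ]
[621.7 -71.2 145. ]
[ 625.5 -128.2  145. ]
[ 469.5 -133.5  145. ]
[ 0.05  0.23 -0.01 -0.04 -1.33 -2.99]
```

The lever is 1 mm from the neutral mark, about 0.01 rad, so that part is done. Next I go above the post with the fingers closing across the guide.

Call:
drive_tool(
  plan=[
    [[-1,0,0,15,6],[-1,9.8,23.3,0,6],[-1,9.8,23.3,0,6],[-1,9.8,23.3,0,6],[-1,9.8,23.3,0,6],[-1,9.8,23.3,0,6],[-1,9.8,23.3,0,6],[-1,9.8,23.3,0,6],[-1,9.8,23.3,0,6],[-1,9.8,23.3,0,4.2],[-1,0,0,0,0],[-1,0,0,0,0]],
  ],
)

```text
clock: 11.4
position: [629.5, 89.0, 320.7]
ee_rot: [0.178, 0.984, 0.004, -0.02]
contact_force: [0.3, -1.1, 0.1]
gripper_width: 85.3
grasp_force: 0.0
```

```bash
python3 -c "
from h import *
redw('w8',[209],4)"
```

```text
[629.5  89.  320.7] [ 0.178  0.984  0.004 -0.02 ] [ 0.38  0.38  0.23 -0.03 -1.45 -2.31]
[577  16  63  14 235] [611.7  22.4] [array([533.3, 405.6, 209. ])]
[582  28  56   8 211] [611.5  31.9] [array([542. , 400.7, 209. ])]
[ 31 219  27  36 721] [ 44.1 236.4] [array([ 542.6, -131.2,  209. ])]
[348 233  21   5  53] [358.2 236.1] [array([636.7, 119.1, 209. ])]
[353 243   6   1   6] [355.5 243. ] [array([640.9, 115.6, 209. ])]
[361 243   7   2   7] [364.  243.4] [array([643.4, 121.3, 209. ])]
```

View pics/w8.png

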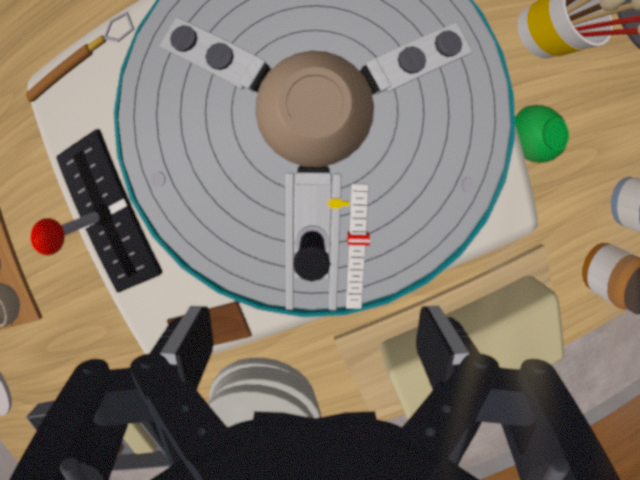

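The view shows the cap at (311,263), the pointer tip at (349,203), the clip's white line at about (358,239), the rails at u≈290 and 335, and the bowl at (315,103). The guide is vertical in the picture, so the tool is aligned with it.

```bash
python3 -c "
from h import *
s=read_state();s['position'];g={}
for n,u,v,z in[('cap',311.5,263,259),('ptr',348,203,207),('ptrbase',330,203,207),('clip',358,239,209),('clipedge',348,239,209),('rL0',290,175,197),('rL1',290,307,197),('rR0',336,175,197),('rR1',333.5,307,197),('sc0',360,185,196),('sc1',354,307,196),('bowl',316,103,250)]:
    g[n]=wr(s,u,v,z);print(n,g[n].round(1))
for a,b in(('rL0','rL1'),('rR0','rR1'),('sc0','sc1'),('bowl','cap')):
    e=g[b]-g[a];print(a,np.degrees(np.arctan2(e[1],e[0])),np.hypot(*e[:2]))
d=np.array([np.cos(np.radians(-20.5)),np.sin(np.radians(-20.5))])
print((g['cap']-g['ptr'])[:2]@d,'clip-ptr',(g['clip']-g['ptr'])[:2]@d,(g['clipedge']-g['ptr'])[:2]@d)
R=Ro.from_quat(s['ee_rot']).as_matrix();print(R)
"
```

```text
cap [628.1  85.8 259. ]
ptr [611.9 119.3 207. ]
ptrbase [607.4 107.3 207. ]
clip [638.8 117.3 209. ]
clipedge [636.3 110.5 209. ]
rL0 [579.5  87.1 197. ]
rL1 [676.8  48.6 197. ]
rR0 [591.3 118.3 197. ]
rR1 [689.   81.2 197. ]
sc0 [604.4 132.4 196. ]
sc1 [695.5  96.6 196. ]
bowl [542.1 120.9 250. ]
rL0 -21.58482635808244 104.58759459565903
rR0 -20.768937404494615 104.54552322325583
sc0 -21.462281041131316 97.91820290625583
bowl -22.19931901533582 92.90864652496329
26.926577635897004 clip-ptr 25.916152061367356 25.90574281582965
[[-0.93530566  0.35181824 -0.03777908]
 [ 0.35146962  0.93606725  0.01572313]
 [ 0.04089545  0.00142774 -0.99916241]]
```

Required pull is about 26 mm along -21.3° and the post is at (628.5,86.5). I'll descend and close gently.

Call:
drive_tool(
  plan=[
    [[-1,-1.5,-2,-30,0],[-1,0,0,-30,0],[-0.7,0,0,-25,0],[-0.4,0,0,-17,0],[-0.2,0,0,0,0],[0,0,0,0,0],[0.1,0,0,0,0],[0.2,0,0,0,0],[0.3,0,0,0,0],[0.35,0,0,0,0],[0.4,0,0,0,0],[0.4,0,0,0,0]],
  ],
)

```text
clock: 12.45
position: [628.9, 86.0, 221.5]
ee_rot: [0.179, 0.984, 0.006, -0.018]
contact_force: [1.4, 1.9, 1.2]
gripper_width: 25.5
grasp_force: 1.1
```

Call:
drive_tool(
  plan=[
    [[0.45,0,0,0,0],[0.5,0,0,0,0],[0.6,0,0,0,0],[0.7,0,0,0,0],[1,0,0,0,0],[1,0,0,0,0],[1,0,0,0,0]],
  ],
)

```text
clock: 13.03
position: [629.5, 87.3, 221.8]
ee_rot: [0.178, 0.984, 0.007, -0.017]
contact_force: [0.4, 6.4, 4.5]
gripper_width: 20.4
grasp_force: 58.3
```

Call:
drive_tool(
  plan=[
    [[0.6,0,0,0,0],[0.3,0.3,0.8,0,0],[0.2,0,0,0,0],[0.2,0,0,-3,0],[0.2,0,0,-3,0],[0.3,0,0,0,0],[0.45,0,0,0,0],[0.55,0,0,0,0],[0.7,0,0,0,0],[1,0,0,0,0],[1,0,0,0,0],[1,0,0,0,0]],
  ],
)

```text
clock: 14.03
position: [628.9, 87.5, 214.0]
ee_rot: [0.179, 0.984, 0.006, -0.019]
contact_force: [1.3, 4.4, -2.2]
gripper_width: 17.5
grasp_force: 58.4
```

Firm grip on the post (17.5 mm). Now a gentle pull.

Call:
drive_tool(
  plan=[
    [[1,0.5,-0.2,0,0],[1,0.9,-0.35,0,0],[1,1.2,-0.47,0,0],[1,1.4,-0.55,0,0],[1,1.4,-0.55,0,0],[1,1.4,-0.55,0,0],[1,1.4,-0.55,0,0],[1,1.4,-0.55,0,0],[1,1.4,-0.55,0,0],[1,1.4,-0.55,0,0],[1,1.4,-0.55,0,0],[1,1.4,-0.55,0,0],[1,1.2,-0.47,0,0],[1,0.8,-0.3,0,0],[1,0.4,-0.15,0,0],[1,0,0,0,0]],
  ],
)

```text
clock: 15.37
position: [644.3, 81.3, 214.0]
ee_rot: [0.178, 0.984, 0.006, -0.021]
contact_force: [-4.7, 8.4, 1.1]
gripper_width: 17.6
grasp_force: 58.5
```

```bash
python3 - <<'E'
from h import *
s,p,d=snap('wrist','w9');print(s['position'],s['ee_rot'],s['contact_force'])
c=cv2.cvtColor(p[150:310,230:420],cv2.COLOR_RGB2BGR);cv2.imwrite('pics/w9c.png',cv2.resize(c,(0,0),fx=3.7,fy=3.7,interpolation=2))
E
```

```text
[644.27642311  81.27864058 214.02380177] [ 0.17847492  0.98370149  0.00577057 -0.02109001] [-4.67572634  8.43157878  1.12284474]
```

View pics/w9c.png

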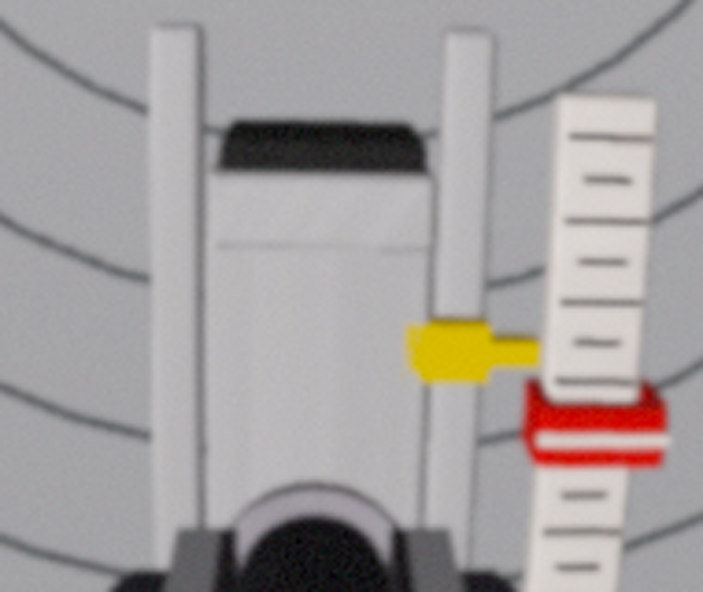

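The crop shows the pointer tip at (538,352) and the clip's white line at (600,440). Computing the remaining gap.

```bash
cat > g.py <<'E'
from h import *
d=np.array([np.cos(np.radians(-21.3)),np.sin(np.radians(-21.3))])
def gap(s,P,Cs):
    f=lambda q:(230+(q[0]+.5)/3.7-.5,150+(q[1]+.5)/3.7-.5)
    a=wr(s,*f(P),207)
    for q,z in Cs:
        b=wr(s,*f(q),z);print(a.round(1),b.round(1),'gap',((b-a)[:2]@d).round(2))
E
python3 - <<'E'
from g import *
s=read_state()
gap(s,(538,352),[((600,440),209),((540,440),209)])
gap(s,(595,136),[((588,381),207)]) # 6 ticks at 196
E
```

```text
[627.4 114.6 207. ] [639.7 118.1 209. ] gap 10.13
[627.4 114.6 207. ] [637.  111.4 209. ] gap 10.14
[605.7 128.7 207. ] [632.9 119.1 207. ] gap 28.87
```

Call:
drive_tool(
  plan=[
    [[1,0.6,-0.1,0,0],[1,1.0,-0.3,0,0],[1,1.2,-0.35,0,0],[1,1.2,-0.35,0,0],[1,1.2,-0.35,0,0],[1,1.2,-0.35,0,0],[1,1.2,-0.35,0,0],[1,1.1,-0.3,0,0],[1,0.8,-0.25,0,0],[1,0.5,-0.15,0,0],[1,0,0,0,0],[1,0,0,0,0]],
  ],
)

```text
clock: 16.42
position: [653.4, 77.7, 214.0]
ee_rot: [0.179, 0.984, 0.005, -0.022]
contact_force: [-7.5, 6.3, 1.6]
gripper_width: 17.9
grasp_force: 58.5
```

```bash
python3 - <<'E'
from h import *
s,p,d=snap('wrist','w10');print(s['position'],s['ee_rot'],s['contact_force'])
c=cv2.cvtColor(p[150:310,230:420],cv2.COLOR_RGB2BGR);cv2.imwrite('pics/w10c.png',cv2.resize(c,(0,0),fx=3.7,fy=3.7,interpolation=2))
E
```

```text
[653.42785465  77.67596104 214.03456812] [ 0.17856682  0.98366901  0.00497994 -0.02200826] [-7.4656901   6.32798542  1.57480691]
```

View pics/w10c.png

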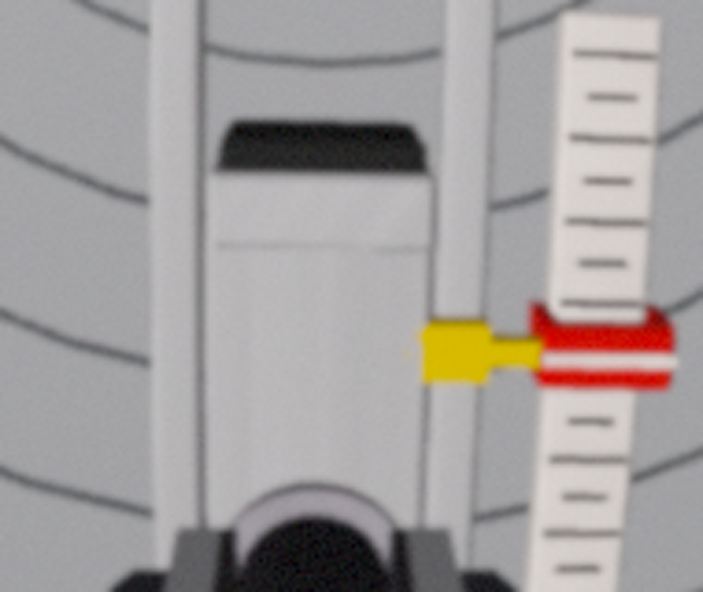

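The pointer tip (540,352) is nearly level with the clip's line (605,361).

```bash
python3 - <<'E'
from g import *
s=read_state()
gap(s,(540,352),[((607,361),209),((545,360),209)])
E
```

```text
[636.7 111.2 207. ] [639.8 118.1 209. ] gap 0.43
[636.7 111.2 207. ] [637.1 111.3 209. ] gap 0.39
```

Call:
drive_tool(
  plan=[
    [[1,0.2,-0.1,0,0],[1,0.1,0,0,0],[1,0,0,0,0],[1,0,0,0,0],[1,0,0,0,0],[1,0,0,0,0]],
  ],
)

```text
clock: 16.97
position: [653.6, 77.6, 214.0]
ee_rot: [0.179, 0.984, 0.005, -0.022]
contact_force: [-6.6, 6.3, 1.1]
gripper_width: 17.4
grasp_force: 58.5
```

```bash
python3 -c "
from h import *
s=read_state();print(s['position'],s['gripper_width'],s['grasp_force'],s['contact_force'])
print(job_done())"
```

```text
[653.57713773  77.61463214 214.02377093] 17.368994424534566 58.48887875676155 [-6.64267643  6.28353352  1.09088458]
the job is handed in; nothing more can be done
None
```

Job handed in at 17 s: the lever is upright and released (about 1 mm off the neutral mark, after the first grip slipped off the knob and I regripped), and the arm is still holding the jaw open with its pointer within about 0.5 mm of the clip's line.

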